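# Click the lid's knob in and cover the pot

## Robot

A 6-joint arm with a two-finger parallel gripper is mounted at the origin on the work surface. World frame = base frame: x ahead of the robot, y to its left, z up, the work surface at z = 0. Lengths are in m, angles in rad, forces in N, time in s.
With the tool pointing down it reaches from about 0.425 to 0.95 m from the base axis. Payload 14.7 kg.
Tool frame: the origin (TCP) lies midway between the tips of the shut fingers; the grasp point (between the pads) lies 19 mm behind it (robot.pinch_z is the distance from the TCP to the grasp point, in m); z points along the fingers, y is the line along which they close (so a half turn about z gives the same grasp; the last joint's range is limited). The gripper opens to 85 mm and grips with 20 to 120 N. Pads are 22 mm wide; open, the fingers measure 114 mm over their backs; the gripper's body (76 mm by 85 mm) begins 54 mm behind the grasp point. The pads swing forward as they close: fully open they stand 13 mm farther back than shut.
Start: joints at [-1.266, 0.48, 1.596, -0, 1.065, -0.047], TCP at [0.224, -0.61, 0.231] pointing down, gripper open.
Joint ranges: [-2.75, 2.75], [-0.82, 2.05], [0.23, 2.67], [-1.56, 4.7], [0.09, 2.69], [-2.92, 2.92]. Speed limits (rad/s): [1.89, 1.89, 2.39, 3.01, 3.01, 3.01].

## Interface

Orientations are given as a 3x3 rotation matrix whose columns are the frame's x, y, z axes.
In Python, from plant import robot gives the robot as it stands.
- The arm moves only by the shell command python3 -m inch 'ROWS' [FORCE]. ROWS is text: rows parted by semicolons, each of 7 numbers parted by spaces: the shift along the tool's x, y, z in cm, then the turn, a rotation vector about the tool's x, y, z in degrees, then the opening, from 0 (shut) to 1 (fully open). In form: dx dy dz rx ry rz jaw; .... A call has exactly 8 rows; each row is the pose to reach, as a shift and turn from the pose commanded when the call began, along the tool's axes at that moment; what a row does not reach only later rows make up. A row lasts 1/10 s, in which the tool goes at most 50 mm and 8.59 degrees, less where a joint would pass 70% of its speed; a pose out of reach is approached as far as the arm can. A call with a gripper value outside its range is refused whole. The fingers move at their own pace and stop on an object; FORCE is the grip in N (left out, the last holds). Time passes only in rows, so rows that repeat a pose let the fingers close, or fill a call up. It gives the time, the measured TCP pose, the force, the opening and the grip force at its end, in the units of the state.
- robot.state(): the state, without advancing time (a new reading comes with each control period).
- robot.capture(name): name is "scene" or "top" or "wrist"; returns a dict with "frame" (420x560x3 uint8, red, green, blue), "fx", "fy", "cx", "cy" (pixels), "rvec" (rotation vector, rad) and "tvec" (3), from world to camera coordinates, as OpenCV has them. Camera axes: x right, y down, z forward; pixel columns grow to the right and rows downward; lengths in m; the calibration is good to about 2 mm. A picture is of the moment at which its call begins. There is no depth.
- robot.job_done(): hands the job in; it is judged then, once.
The state is a dict: "clock": time; "joint_positions": joint angles; "dq": joint speeds; "joint_torque": joint torques, N m; "tool_pos": TCP position; "ee_rot": TCP orientation; "ft_force": force on the tool from outside, world axes, zero at the start; "moment": the same for the moment, N m; "width": finger opening in m; "grasp_force": force on a finger pad.
Only numpy, scipy, OpenCV 4.12 (cv2) and the standard library are available. Lean on these libraries where they do the work, as an engineer would, in place of code of your own. Each camera call takes 0.05 s, during which the arm holds its last target. There are 200 camera calls.

## Task

Take the red lid knob from its white stand, push it gently down into the socket of the steel lid lying on the trivet until it clicks home, without forcing the lid against the trivet. Then, by the knob alone, lift the lid and set it gently and level in place on the stainless pot, let go, and leave the pot and everything else where it stands.

Things in the scene. Friction and masses are not known exactly. Their poses are not given: they have to be found in the camera images.
- knob: Red-coated steel lid knob, 250 g, upright in the white stand, stem down. Origin: centre of the stem's foot, z up. From the foot up: steel stem 0-22 mm, round flange (37 mm diameter) 22-26 mm, bar grip 26-62 mm, 40 mm long in x, 18 mm wide in y (pinch across y). Stem 14 mm wide in y, its first 2 mm a 10 mm square tip. Fits the socket either way round (half turn about z).
- grip (a point): Good pinch point of the knob: on its axis, 49 mm above the foot, 23 mm above the flange's top.
- ridge (a point): On the knob's +x stem face: crest of a 45-degree ridge along y, 9 mm above the foot; a like ridge is on the -x face. The stem is 21 mm wide in x over the crests, 12 mm elsewhere, and 21 mm again at the shoulder from 18.5 to 22 mm.
- lid: Round steel lid, 150 mm diameter, about 0.34 kg, loose, lying level on the trivet. Origin: centre of its underside, z up. A spigot of 126 mm diameter (0-10 mm, chamfered below) fits into the pot; the 150 mm plate lies at 10-14 mm. On its middle stands the aluminium collar with the socket. The knob must be turned so that its x lies along lid x, either way round.
- socket (a point): On the lid's axis at the plate's top (14 mm over lid origin), in the middle of the collar: outside 32 mm in lid y, x from -17 to +27 mm; upright hole 23 mm in lid x, 16 mm in y, 1 mm play round the stem. The collar is screwed in more or less far: its open top lies 23 to 41 mm above this point, different each time and not reported. Home = knob flange on the collar top, a hard stop.
- ball_side (a point): Foot of the collar's thick +x side, housing a sprung 10 mm ball that stands 5 mm into the hole, 9 mm below the collar top. Pushing in: resistance starts with the flange 8 to 9 mm off the collar top, rises to 6-14 N, falls off as the ridge passes (at about 6 to 3 mm), then the ball draws the knob home. Clicked, it holds at least 6 N of pull and carries the lid; unclicked, it is pushed out.
- trivet: hard orange silicone trivet, 150 x 150 x 8 mm, fixed to the counter. Origin: centre of the underside. It may be on the robot's left or right, the pot on the other side.
- pot: open stainless pot, 0.6 kg, loose, 85 mm high, 140 mm outer and 134 mm inner diameter at the rim, two low wire ear handles at +y and -y (below the rim, out to 96 mm). Origin: centre of the underside. With the lid on, the lid's origin is 75 mm above the pot's origin.
- stand: white plastic tube stand, fixed, 42 mm outer diameter, 30 mm hole, 30 mm high, holds the knob upright by its flange. Origin: centre of the underside.
- shaker: glass salt shaker with steel cap, 44 mm diameter, 74 mm high, loose. Leave it. Origin: centre of the underside.
- measure: green plastic measuring cup, 80 mm diameter, 75 mm high, handle towards its +y (out to 66 mm), loose. Leave it. Origin: centre of the underside.
Not all that is in view belongs to the job. Of the things that look like the trivet, take the one that is nearest to the robot's base at the start.

How it is judged:
By the outcome, as a careful person would: the job done as asked, in the order asked, and still so for the second after the job is handed in, with the robot touching nothing.
It also fails if it takes over 72 s, if anything falls off the work surface, if the arm or the gripper's body presses on something with over 40 N, if the wrist force passes 120 N, or if a joint passes its speed limit or range.

## Working session

There is one attempt and no reset: what is moved stays moved. The work goes in short steps, Python scripts to look and compute and a shell command to move; the robot and the scene stay as the last step left them, time stands still between calls to the robot, and variables do not carry over. Pictures are saved under pics/ and viewed, at most 10 in all, crops included, and the job is handed in when it is done.

```bash
ls; mkdir -p pics; python3 - <<'E'
from plant import robot
import cv2,pickle,numpy as np
d={}
for n in("scene","top"):
    c=robot.capture(n); d[n]=c
    cv2.imwrite(f"pics/{n}0.png",c["frame"][:,:,::-1])
    R=cv2.Rodrigues(np.array(c["rvec"]))[0]; print(n,c["fx"],-R.T@np.array(c["tvec"]),R[2])
pickle.dump(d,open("c0.pkl","wb"))
s=robot.state(); print(s); print(robot.pinch_z)
E
```

```text
pics
scene 533.8796015841601 [1.43469913 0.72523642 0.88245131] [-0.66416928 -0.40186108 -0.63038627]
top 447.1127484905677 [0.32246455 0.21211429 1.34947528] [ 0.19073334 -0.00380385 -0.98163452]
{'clock': 0.1, 'joint_positions': array([-1.26559977e+00,  4.80800361e-01,  1.59680502e+00, -2.27191192e-05,
        1.06506763e+00, -4.65836524e-02]), 'dq': array([-0.00188786, -0.00098435, -0.00252479, -0.00176552,  0.0014478 ,
       -0.00032059]), 'joint_torque': array([ 4.39093201e-04, -9.52258515e+01, -4.31042397e+01, -4.99585099e-05,
        5.33492814e-03, -7.75685862e-06]), 'tool_pos': array([ 0.22388553, -0.60984523,  0.23071846]), 'ee_rot': array([[ 9.38757002e-01,  3.44579704e-01, -3.43580922e-04],
       [ 3.44579874e-01, -9.38756444e-01,  1.02445246e-03],
       [ 3.04667216e-05, -1.08010299e-03, -9.99999416e-01]]), 'ft_force': array([ 0.84852276,  0.42242019, -0.65995085]), 'moment': array([-0.00697825, -0.00315813, -0.00352698]), 'grasp_force': 0.0, 'width': 0.08501082163435919}
0.0187
```

View pics/scene0.png

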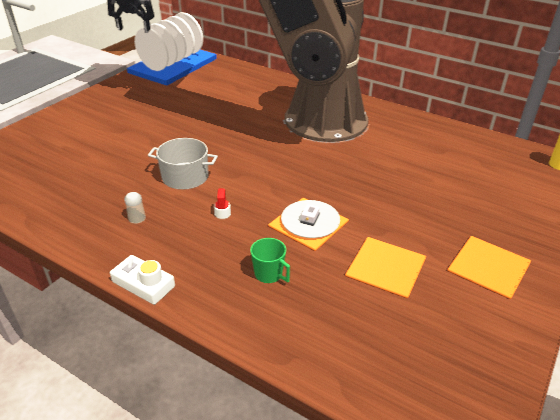

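View pics/top0.png

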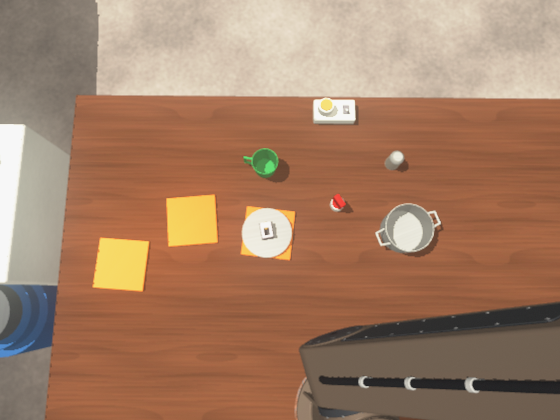

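The scene view shows the pot at (183,162), the knob in its stand at (222,203), the lid on the nearest trivet at (310,219), the cup at (268,260) and the shaker at (135,207). In the top view they are the lid (267,231), knob (338,203), pot (409,229), cup (265,162) and shaker (395,160).

```bash
cat > h.py <<'E'
import numpy as np,cv2
def ray(c,uv):
    K=np.array([[c["fx"],0,c["cx"]],[0,c["fy"],c["cy"]],[0,0,1.]])
    R=cv2.Rodrigues(np.array(c["rvec"],float))[0]; o=-R.T@np.array(c["tvec"],float).ravel()
    uv=np.atleast_2d(np.array(uv,float)); d=np.c_[uv,np.ones(len(uv))]@np.linalg.inv(K).T@R
    return o,d
def plane(c,uv,z):
    o,d=ray(c,uv); return o+d*((z-o[2])/d[:,2])[:,None]
def proj(c,P):
    K=np.array([[c["fx"],0,c["cx"]],[0,c["fy"],c["cy"]],[0,0,1.]])
    return cv2.projectPoints(np.atleast_2d(np.array(P,float)),np.array(c["rvec"],float),np.array(c["tvec"],float),K,None)[0][:,0]
E
python3 - <<'E'
from h import *; import pickle
d=pickle.load(open("c0.pkl","rb"));c=d["top"];s=d["scene"]
hsv=cv2.cvtColor(c["frame"],cv2.COLOR_RGB2HSV)
print("lid",plane(c,[267,231],.02),"pot",plane(c,[409,228],.085),"knob",plane(c,[338,203],.06),"shaker",plane(c,[396,160],.07),"cup",plane(c,[265,162],.075))
for n in("top","scene"):
    h=cv2.cvtColor(d[n]["frame"],cv2.COLOR_RGB2HSV); m=((h[...,0]>12)&(h[...,0]<26)&(h[...,1]>200)&(h[...,2]>180)).astype(np.uint8)
    k,l,st,ce=cv2.connectedComponentsWithStats(m)
    for i in range(1,k):
        if st[i,4]>100:
            q=cv2.minAreaRect(np.argwhere(l==i)[:,::-1].astype(np.float32)); b=plane(d[n],cv2.boxPoints(q),.008)
            print(n,b.mean(0).round(4),(b[1]-b[0]).round(3),(b[2]-b[1]).round(3))
A=cv2.resize(c["frame"][195:267,235:315],(400,360),interpolation=2);B=cv2.resize(c["frame"][180:252,310:390],(400,360),interpolation=2)
C=cv2.resize(s["frame"][185:249,270:350],(400,320)[:2],interpolation=2);D=cv2.resize(s["frame"][170:234,190:270],(400,320),interpolation=2)
im=np.vstack([np.hstack([A,B])[:300],np.hstack([C,D])[:300]])
cv2.imwrite("pics/crop.png",im[:,:,::-1])
E
```

```text
lid [[0.50702796 0.22779045 0.02      ]] pot [[ 0.50876034 -0.17884995  0.085     ]] knob [[0.5856892  0.01886949 0.06      ]] shaker [[ 0.71536653 -0.15555618  0.07      ]] cup [[0.70534433 0.23461862 0.075     ]]
```

View pics/crop.png

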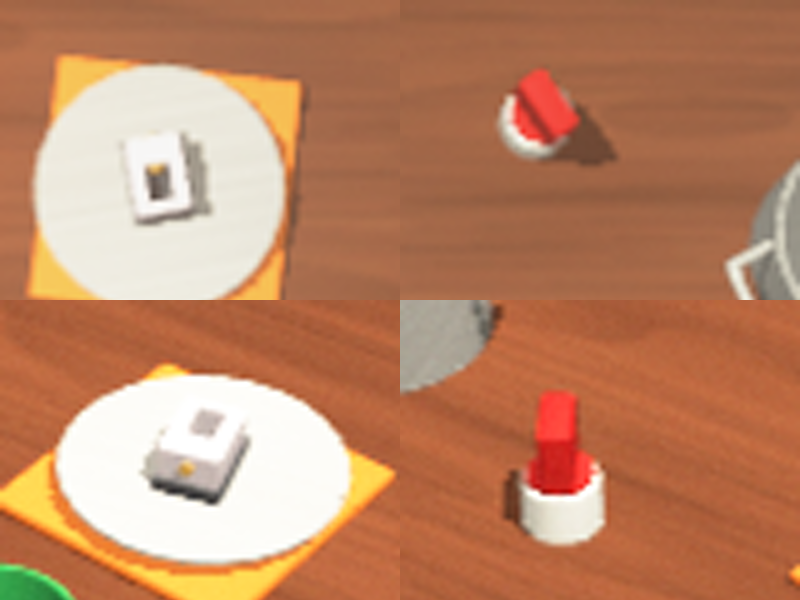

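The crop shows the collar on the lid, its ball (yellow) towards world +x and lid x about 7° off world x. The knob's bar is turned about 33°. The next step is to move over the knob for a wrist view.

```bash
python3 -m inch '3 -2.8 0 0 0 0 1; 6 -5.6 0 0 0 0 1; 9 -8.5 0 0 0 0 1; 12.5 -11.7 0 0 0 0 1; 16 -15 0 0 0 0 1; 19.3 -18 0 0 0 0 1; 22.5 -21 0 0 0 0 1; 26 -24.4 0 0 0 0 1'
python3 -m inch '3 -2.8 0 0 0 -2 1; 6 -5.6 0 0 0 -4 1; 9 -8.5 0 0 0 -6 1; 12 -11.4 0 0 0 -8 1; 15 -14.2 0 0 0 -10 1; 18.5 -17.5 0 0 0 -12 1; 21.5 -20.3 0 0 0 -12.6 1; 23.7 -22.3 0 0 0 -12.6 1'
python3 - <<'E'
from plant import robot
from h import *; import pickle
c=robot.capture("wrist"); s=robot.state(); pickle.dump((c,s),open("w1.pkl","wb"))
cv2.imwrite("pics/w1.png",c["frame"][:,:,::-1])
o,_=ray(c,[0,0]); R=cv2.Rodrigues(np.array(c["rvec"]))[0]
print(s["tool_pos"],s["ee_rot"].round(3),s["clock"],s["joint_positions"].round(2)); print("cam off tool",s["ee_rot"].T@(o-s["tool_pos"]),"fx",c["fx"],(R@s["ee_rot"]).round(3))
E
```

```text
clock: 0.9
tool_pos: [0.3844, -0.2901, 0.2312]
ee_rot: [[0.939, 0.344, 0.0], [0.344, -0.939, -0.0], [0.0, 0.0, -1.0]]
ft_force: [0.6, -0.2, 0.4]
width: 0.0857
grasp_force: 0.0
clock: 1.7
tool_pos: [0.5303, 0.0019, 0.2311]
ee_rot: [[0.84, 0.543, -0.0], [0.543, -0.84, 0.0], [0.0, -0.0, -1.0]]
ft_force: [0.6, 0.2, 0.3]
width: 0.0858
grasp_force: 0.0
[0.53204488 0.00441139 0.23119043] [[ 0.84   0.542  0.001]
 [ 0.542 -0.84   0.001]
 [ 0.002 -0.    -1.   ]] 1.75 [-0.05  0.32  1.87  0.    0.96  0.95]
cam off tool [ 0.06573306  0.00059579 -0.14344122] fx 315.61455668314386 [[ 0.002  1.    -0.   ]
 [-0.963  0.002 -0.27 ]
 [-0.27   0.001  0.963]]
```

View pics/w1.png

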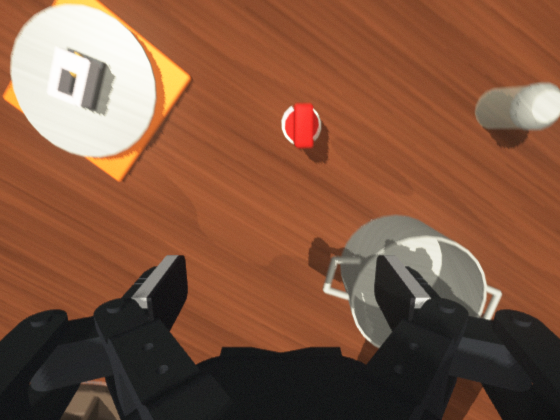

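The wrist view shows the knob at (303,126), its bar nearly in line with the tool x, the lid at (85,80) and the pot rim around (425,290). I'll zoom in on the knob and collar for exact values.

```bash
python3 - <<'E'
from h import *; import pickle
c,s=pickle.load(open("w1.pkl","rb")); f=c["frame"]
A=cv2.resize(f[95:155,275:335],(600,600),interpolation=cv2.INTER_NEAREST)[:,100:500]
B=cv2.resize(f[40:115,40:115],(600,600),interpolation=cv2.INTER_NEAREST)[:,50:450+0]
cv2.imwrite("pics/w1c.png",np.hstack([A,B])[:,:,::-1])
h=cv2.cvtColor(f,cv2.COLOR_RGB2HSV).astype(int)
red=((h[...,0]<8)|(h[...,0]>172))&(h[...,1]>180)
sub=np.argwhere(red); sub=sub[(sub[:,0]<160)&(sub[:,0]>90)&(sub[:,1]>270)&(sub[:,1]<335)]
v=h[...,2]; print(np.percentile(v[sub[:,0],sub[:,1]],[5,25,50,75,95]))
print(v[98:156:2,285:325:2]*red[98:156:2,285:325:2])
# lid plate ellipse, trivet
m=((h[...,1]<40)&(h[...,2]>150)).astype(np.uint8); m[:, 200:]=0; m[200:]=0
cs=max(cv2.findContours(m,0,1)[0],key=cv2.contourArea); hull=cv2.convexHull(cs)
P=plane(c,hull[:,0],.022); ce,r=cv2.minEnclosingCircle(P[:,:2].astype(np.float32)); print("lid circ",ce,r)
A=np.c_[2*P[:,:2],np.ones(len(P))]; x=np.linalg.lstsq(A,(P[:,:2]**2).sum(1),rcond=None)[0]; print(x[:2],np.sqrt(x[2]+x[0]**2+x[1]**2))
E
```

```text
[177. 228. 250. 252. 253.]
[[  0   0   0   0   0   0   0   0   0   0   0   0   0   0   0   0   0   0
    0   0]
 [  0   0   0   0   0   0   0   0   0   0   0   0   0   0   0   0   0   0
    0   0]
 [  0   0   0   0   0   0 173 171 172 172 174 180 181   0   0   0   0   0
    0   0]
 [  0   0   0   0   0 212 229 229 228 227 228 228 229 205   0   0   0   0
    0   0]
 [  0   0   0   0   0 230 250 251 251 250 249 249 249 239 173   0   0   0
    0   0]
 [  0   0   0   0   0 237 253 254 253 253 253 252 252 245   0   0   0   0
    0   0]
 [  0   0   0   0   0 238 253 253 253 253 253 252 252 245   0   0   0   0
    0   0]
 [  0   0   0   0 227 237 253 253 253 253 252 252 252 245   0   0   0   0
    0   0]
 [  0   0   0 252 228 236 253 253 253 253 252 252 252 244 195   0   0   0
    0   0]
 [  0   0 252 252 228 237 253 253 253 253 252 252 251 243 192 181   0   0
    0   0]
 [  0   0 252 252 228 236 253 253 253 253 252 252 251 243 193 178   0   0
    0   0]
 [  0 252 252 252 228 238 252 253 253 252 252 251 251 243 192 181 182   0
    0   0]
 [  0 252 252 252 228 237 252 253 253 252 252 252 251
[... 807 characters left out ...]
  0   0   0 234 250 251 251 251 251 250 250 238 151   0   0   0
    0   0]
 [  0   0   0   0   0 226 247 248 247 247 247 246 245 229 144   0   0   0
    0   0]
 [  0   0   0   0   0 161 220 226 221 217 214 214 214 195 124   0   0   0
    0   0]
 [  0   0   0   0   0   0 158 147 151 140 131 130 131 121   0   0   0   0
    0   0]
 [  0   0   0   0   0   0   0   0   0   0   0   0   0   0   0   0   0   0
    0   0]
 [  0   0   0   0   0   0   0   0   0   0   0   0   0   0   0   0   0   0
    0   0]
 [  0   0   0   0   0   0   0   0   0   0   0   0   0   0   0   0   0   0
    0   0]]
lid circ (0.5027508735656738, 0.23065702617168427) 0.07453261315822601
[0.50294108 0.23085178] 0.07402692218242844
```

View pics/w1c.png

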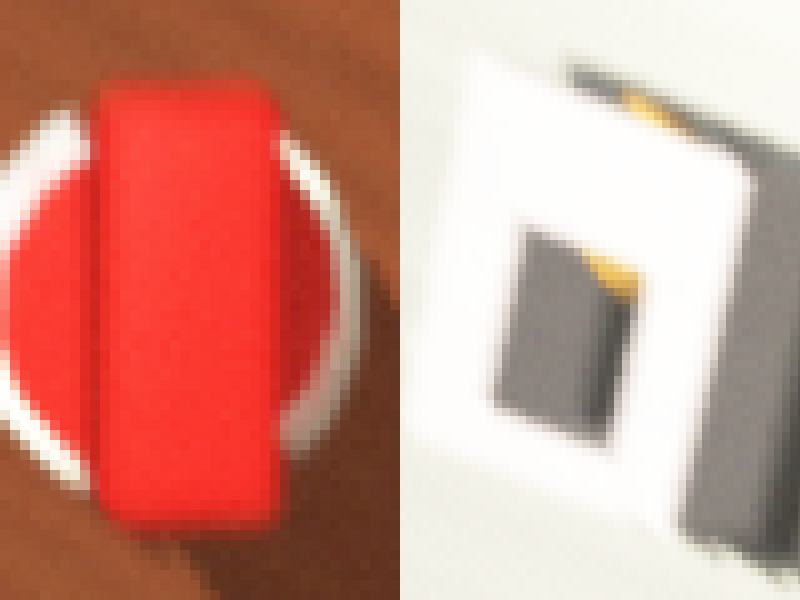

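The crop shows the bar-top corners at about (302,103.5), (320,103.5), (321,147.5), (303,147.5). The hole corners in the collar top are about (61.2,68.5), (76.9,73.7), (72.1,95.6), (57.5,90), with the ball on the upper side.

```bash
cat > m.py <<'E'
from h import *; import pickle
c,s=pickle.load(open("w1.pkl","rb")); T=s["ee_rot"]
kc=np.array([[97,85],[275,85],[283,525],[108,525]])
kc=np.c_[275+(kc[:,0]+100)/10,95+kc[:,1]/10]-.5
P=plane(c,kc,.070); u=(P[0]+P[1]-P[2]-P[3]); ang=np.degrees(np.arctan2(u[1],u[0]))
print("knob",P.mean(0),"len",np.linalg.norm(u)/2,"w",np.linalg.norm(P[0]-P[1]),"ang",ang,"tool x ang",np.degrees(np.arctan2(T[1,0],T[0,0])))
hc=np.array([[520,228],[645,270],[607,445],[490,400]]); cc=np.array([[470,50],[755,165],[672,540],[402,432]])
f=lambda q:np.c_[40+(q[:,0]-350)/8,40+q[:,1]/8]-.5
for z in(.045,.05,.055,.06,.065):
    H=plane(c,f(hc),z);C=plane(c,f(cc),z);u=H[0]+H[1]-H[2]-H[3];v=C[0]+C[1]-C[2]-C[3]
    print(z,"hole",H.mean(0)[:2].round(4),(np.linalg.norm(u)/2).round(4),"ang",np.degrees(np.arctan2(u[1],u[0])).round(1),"collar",C.mean(0)[:2].round(4),(np.linalg.norm(v)/2).round(4),np.degrees(np.arctan2(v[1],v[0])).round(1),np.linalg.norm(C[0]-C[1]).round(4))
E
python3 m.py
python3 - <<'E'
from h import *; import pickle
d=pickle.load(open("c0.pkl","rb"))
# lid plate circle fit in top & scene; pot rim in top
for n,roi in(("top",(195,267,235,300)),("scene",(190,250,272,350))):
    c=d[n];h=cv2.cvtColor(c["frame"],cv2.COLOR_RGB2HSV).astype(int); m=((h[...,1]<50)&(h[...,2]>150)).astype(np.uint8)
    M=np.zeros_like(m);a,b,e,g=roi;M[a:b,e:g]=m[a:b,e:g]
    cs=max(cv2.findContours(M,0,1)[0],key=cv2.contourArea);hu=cv2.convexHull(cs)[:,0]
    P=plane(c,hu,.022);A=np.c_[2*P[:,:2],np.ones(len(P))]; x=np.linalg.lstsq(A,(P[:,:2]**2).sum(1),rcond=None)[0]; print(n,x[:2],np.sqrt(x[2]+x[0]**2+x[1]**2))
E
```

```text
knob [0.59323603 0.01749945 0.07      ] len 0.039945333962063234 w 0.0163580350693335 ang 35.35921047716326 tool x ang 32.852857842032215
0.045 hole [0.502  0.2335] 0.0213 ang 11.6 collar [0.5065 0.2341] 0.0462 11.4 0.0342
0.05 hole [0.5033 0.2305] 0.021 ang 11.6 collar [0.5077 0.2312] 0.0455 11.4 0.0337
0.055 hole [0.5046 0.2276] 0.0207 ang 11.6 collar [0.5089 0.2282] 0.0448 11.4 0.0332
0.06 hole [0.5059 0.2247] 0.0203 ang 11.6 collar [0.5101 0.2253] 0.0441 11.4 0.0327
0.065 hole [0.5072 0.2217] 0.02 ang 11.6 collar [0.5114 0.2223] 0.0434 11.4 0.0321
top [0.50315736 0.22952218] 0.0734043903704675
scene [0.50254424 0.23032291] 0.0743641822512941
```

```bash
python3 -m inch '1.5 .6 3 0 0 -1 1; 3 1.2 6.5 0 0 -2 1; 4.5 1.8 10 0 0 -2.5 1; 5.78 2.24 13 0 0 -2.5 1; 5.78 2.24 15 0 0 -2.5 1; 5.78 2.24 17 0 0 -2.5 1; 5.78 2.24 18.4 0 0 -2.5 .8; 5.78 2.24 19.2 0 0 -2.5 .6' 30
python3 -m inch '0 0 0 0 0 0 .5; 0 0 0 0 0 0 .4; 0 0 0 0 0 0 .3; 0 0 0 0 0 0 .15; 0 0 0 0 0 0 .1; 0 0 0 0 0 0 .1; 0 0 0 0 0 0 .1; 0 0 0 0 0 0 .1' 40
```

```text
clock: 2.55
tool_pos: [0.5897, 0.0119, 0.0381]
ee_rot: [[0.817, 0.577, -0.002], [0.577, -0.817, 0.0], [-0.001, -0.001, -1.0]]
ft_force: [0.5, -0.6, 1.2]
width: 0.059
grasp_force: 0.0
clock: 3.35
tool_pos: [0.5909, 0.0119, 0.0403]
ee_rot: [[0.817, 0.577, 0.001], [0.577, -0.817, -0.0], [0.001, 0.001, -1.0]]
ft_force: [-1.1, 0.9, 5.6]
width: 0.0174
grasp_force: 39.1
```

Closed, but about 5 mm off along the bar, so I'll re-grip centred.

```bash
python3 -m inch '0 0 0 0 0 0 .4; 0 0 0 0 0 0 .45; 0.25 0 0 0 0 0 .45; .5 0 0 0 0 0 .45; .5 0 0 0 0 0 .45; .5 0 0 0 0 0 .45; .5 0 0 0 0 0 .45; .5 0 0 0 0 0 .45' 40
python3 - <<'E'
from plant import robot
from h import *
c=robot.capture("wrist"); s=robot.state(); print(s["tool_pos"],s["width"],s["ft_force"])
cv2.imwrite("pics/w2.png",c["frame"][:,:,::-1])
print(proj(c,s["tool_pos"]-np.array([0,0,-.03])+0))
E
```

```text
clock: 4.15
tool_pos: [0.5944, 0.0148, 0.0393]
ee_rot: [[0.817, 0.577, -0.0], [0.577, -0.817, 0.0], [-0.0, -0.0, -1.0]]
ft_force: [-0.1, -0.4, -0.2]
width: 0.0383
grasp_force: 0.0
[0.59438786 0.01477863 0.03926794] 0.03835467365182846 [ 0.48001229 -0.04960227  0.28896214]
[[281.427913   292.76056596]]
```

View pics/w2.png

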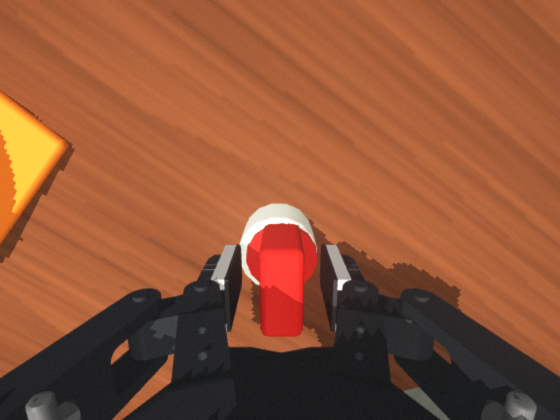

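The knob (bar top about (262–302, 250–335)) sits between the open pads, in the stand. I'll compute its centre relative to the tool.

```bash
python3 - <<'E'
from plant import robot
from h import *
c=robot.capture("wrist"); s=robot.state(); T=s["ee_rot"]
f=cv2.cvtColor(c["frame"],cv2.COLOR_RGB2HSV); print(f[230:345:3,282,2]); print(f[300,255:310,2]); print(f[275,255:310,2])
P=plane(c,[[282,248],[282,252],[282,335],[262,300],[302,300]],.070)
print(((P-s["tool_pos"])@T).round(4))
E
```

```text
[193 195 196 199 202 201 215 248 253 254 254 254 255 254 255 255 255 254
 255 255 254 208 208 208 207 208 207 208 210 209 207 206 209 208 210 198
 169 178 181]
[ 90  92  90  92 100 138 163 175 179 192 197 204 209 208 209 210 210 210
 210 209 209 209 209 207 209 209 210 209 208 208 209 209 209 207 208 208
 205 208 207 215 234 239 252 251 250 246 239 208 140 112 109 114 113 109
 107]
[207 207 210 207 209 239 252 253 254 254 254 255 255 255 255 255 255 255
 255 255 255 255 255 255 255 254 255 255 255 255 255 255 255 254 254 254
 254 254 254 254 254 254 254 253 251 248 243 231 193 206 208 204 207 207
 206]
[[ 0.0199  0.0002 -0.0307]
 [ 0.0182  0.0002 -0.0307]
 [-0.0195  0.0003 -0.0307]
 [-0.0029 -0.0079 -0.0307]
 [-0.0028  0.0083 -0.0307]]
```

```bash
python3 -m inch '0 0 0 0 0 0 .2; 0 0 0 0 0 0 .1; 0 0 0 0 0 0 .1; 0 0 0 0 0 0 .1; 0 0 0 0 0 0 .1; 0 0 -1 0 0 0 .1; 0 0 -3 0 0 0 .1; 0 0 -6 0 0 0 .1' 80
python3 -m inch '0 -2 -3 0 0 0 .1; -.2 -5 -5 0 0 4 .1; -.3 -9 -7 0 0 8 .1; -.5 -13 -7.1 0 0 12 .1; -.7 -17 -7.1 0 0 16 .1; -.9 -21 -7.1 0 0 20 .1; -1 -24.5 -7.1 0 0 23.8 .1; -1.1 -25.6 -7.1 0 0 23.8 .1'
python3 -m inch '0 0 0 0 0 0 .1;0 0 0 0 0 0 .1;0 0 0 0 0 0 .1;0 0 0 0 0 0 .1;0 0 0 0 0 0 .1;0 0 0 0 0 0 .1;0 0 0 0 0 0 .1;0 0 0 0 0 0 .1'
python3 - <<'E'
from plant import robot
from h import *; import pickle
c=robot.capture("wrist"); s=robot.state(); pickle.dump((c,s),open("w3.pkl","wb")); print(s["tool_pos"],s["ee_rot"].round(4),s["width"],s["ft_force"],s["moment"])
f=c["frame"]; o,_=ray(c,[0,0]); q=proj(c,[.503,.2305,.052])[0]; print("cam",o,q)
x,y=int(q[0]),int(q[1]); x0=max(0,x-40);y0=max(0,y-60);print(x0,y0)
A=cv2.resize(f[y0:y0+80,x0:x0+80],(600,600),interpolation=cv2.INTER_NEAREST)
B=f[180:420,200:360]; B=cv2.resize(B,(200,300))
im=np.zeros((600,800,3),np.uint8); im[:,:600]=A; im[:300,600:]=B
cv2.imwrite("pics/w3c.png",im[:,:,::-1])
E
```

```text
clock: 5.05
tool_pos: [0.5933, 0.0148, 0.0991]
ee_rot: [[0.817, 0.577, -0.003], [0.577, -0.817, 0.0], [-0.002, -0.002, -1.0]]
ft_force: [0.7, 0.3, -2.1]
width: 0.0167
grasp_force: 78.1
clock: 5.85
tool_pos: [0.4356, 0.2193, 0.1708]
ee_rot: [[0.98, 0.198, -0.0], [0.198, -0.98, 0.0], [-0.0, -0.0, -1.0]]
ft_force: [-0.1, -0.3, -1.5]
width: 0.0168
grasp_force: 78.6
clock: 6.65
tool_pos: [0.4377, 0.2174, 0.1703]
ee_rot: [[0.98, 0.198, -0.0], [0.198, -0.98, -0.0], [-0.0, -0.0, -1.0]]
ft_force: [-0.2, -0.4, -1.8]
width: 0.0168
grasp_force: 78.6
[0.43769684 0.21745259 0.17026614] [[ 9.801e-01  1.985e-01 -1.000e-04]
 [ 1.985e-01 -9.801e-01 -0.000e+00]
 [-1.000e-04  0.000e+00 -1.000e+00]] 0.016843762989540254 [-0.53117343 -0.47656662 -1.81209798] [0.00811862 0.0151196  0.02259507]
cam [0.50435254 0.23153446 0.31386505] [281.34840559 119.58019266]
241 59
```

View pics/w3c.png

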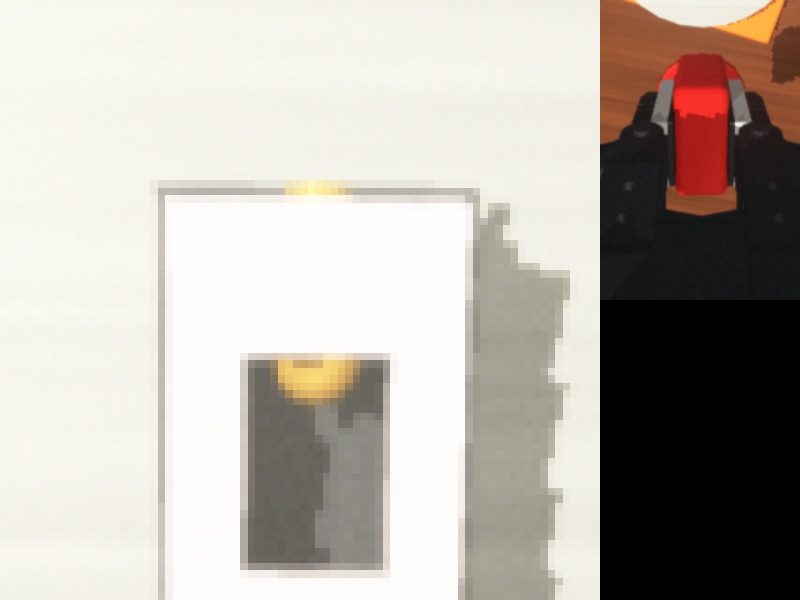

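The view shows the collar squarely aligned, the hole centred at crop (315,464), which is image (282.6,120.4), and the ball on the tool +x side. The knob is held straight between the pads.

```bash
python3 - <<'E'
from h import *; import pickle
c,s=pickle.load(open("w3.pkl","rb")); T=s["ee_rot"]; f=c["frame"]
for z in(.045,.052,.06):
    P=plane(c,[[241+v[0]/7.5-.5,59+v[1]/7.5-.5] for v in((244,358),(387,358),(387,570),(244,570),(163,191),(473,191))],z); L=(P-s["tool_pos"])@T
    print(z,P[:4].mean(0).round(4),L[:4].mean(0).round(4),"size",(L[0]-L[2]).round(4),"outer w",L[5,1]-L[4,1],"outer far",L[4,0])
# knob bar check: near/far edge of top face; top z = tcp+.0307
v=cv2.cvtColor(f,cv2.COLOR_RGB2HSV); m=((v[...,0]<8)|(v[...,0]>172))&(v[...,1]>150)&(v[...,2]>90)
print([ (r,int(m[r,240:330].sum()),np.flatnonzero(m[r,240:330])[[0,-1]]+240) for r in range(222,345,8) if m[r,240:330].any()])
print(v[220:345:3,281,2]); 
P=plane(c,[[281.5,250],[281.5,335]],s["tool_pos"][2]+.0307); print(((P-s["tool_pos"])@T).round(4))
E
```

```text
0.045 [0.5024 0.2293 0.045 ] [0.0658 0.0012 0.1253] size [ 0.0224 -0.0158 -0.    ] outer w 0.03300460722367833 outer far 0.093972513631851
0.052 [0.5025 0.2294 0.052 ] [0.0659 0.0012 0.1183] size [ 0.0218 -0.0154 -0.    ] outer w 0.03214532019295406 outer far 0.09329916235469686
0.06 [0.5025 0.2295 0.06  ] [0.0659 0.0011 0.1103] size [ 0.0212 -0.0149 -0.    ] outer w 0.031163277872126346 outer far 0.09252961803794922
[(222, 5, array([279, 283])), (230, 46, array([258, 303])), (238, 60, array([251, 310])), (246, 46, array([246, 315])), (254, 46, array([258, 303])), (262, 46, array([258, 303])), (270, 43, array([260, 302])), (278, 42, array([260, 301])), (286, 42, array([260, 301])), (294, 42, array([260, 301])), (302, 41, array([261, 301])), (310, 41, array([261, 301])), (318, 41, array([261, 301])), (326, 42, array([260, 301])), (334, 38, array([262, 299]))]
[154 146 144 142 142 147 145 149 150 153 207 238 247 250 250 250 249 248
 170 171 168 170 171 169 171 169 169 172 171 171 172 175 172 172 173 176
 177 175 172 132 134 137]
[[ 0.0188 -0.0001 -0.0307]
 [-0.0197  0.     -0.0307]]
```

```bash
python3 -m inch '2 .04 0 0 0 0 .1;4 .08 0 0 0 0 .1;5.5 .1 0 0 0 0 .1;6.4 .12 2 0 0 0 .1;6.6 .12 5 0 0 0 .1;6.6 .12 7.5 0 0 0 .1;6.6 .12 8 0 0 0 .1;6.6 .12 8 0 0 0 .1'
python3 -m inch '0 0 .05 0 0 0 .1;0 0 .15 0 0 0 .1;0 0 .25 0 0 0 .1;0 0 .35 0 0 0 .1;0 0 .45 0 0 0 .1;0 0 .55 0 0 0 .1;0 0 .6 0 0 0 .1;0 0 .6 0 0 0 .1'
```

```text
clock: 7.5
tool_pos: [0.5021, 0.2293, 0.0898]
ee_rot: [[0.98, 0.199, -0.002], [0.199, -0.98, -0.001], [-0.002, 0.0, -1.0]]
ft_force: [-0.1, 0.7, -2.0]
width: 0.0167
grasp_force: 78.4
clock: 8.3
tool_pos: [0.5025, 0.2294, 0.0842]
ee_rot: [[0.98, 0.199, -0.0], [0.199, -0.98, -0.0], [-0.0, 0.0, -1.0]]
ft_force: [0.0, 0.3, -2.6]
width: 0.0168
grasp_force: 78.4
```

```bash
python3 -m inch '0 0 .05 0 0 0 .1;0 0 .1 0 0 0 .1;0 0 .15 0 0 0 .1;0 0 .2 0 0 0 .1;0 0 .25 0 0 0 .1;0 0 .3 0 0 0 .1;0 0 .3 0 0 0 .1;0 0 .3 0 0 0 .1'
```

```text
clock: 9.1
tool_pos: [0.5026, 0.2294, 0.0813]
ee_rot: [[0.98, 0.199, -0.0], [0.199, -0.98, -0.0], [-0.0, 0.0, -1.0]]
ft_force: [0.0, 0.3, -2.4]
width: 0.0168
grasp_force: 78.4
```

```bash
python3 -m inch '0 0 .05 0 0 0 .1;0 0 .1 0 0 0 .1;0 0 .15 0 0 0 .1;0 0 .2 0 0 0 .1;0 0 .25 0 0 0 .1;0 0 .3 0 0 0 .1;0 0 .3 0 0 0 .1;0 0 .3 0 0 0 .1'
```

```text
clock: 9.9
tool_pos: [0.5026, 0.2294, 0.0783]
ee_rot: [[0.98, 0.199, -0.0], [0.199, -0.98, -0.0], [-0.0, 0.0, -1.0]]
ft_force: [-0.2, 0.8, -3.5]
width: 0.0169
grasp_force: 78.4
```

```bash
python3 -m inch '0 0 .05 0 0 0 .1;0 0 .1 0 0 0 .1;0 0 .15 0 0 0 .1;0 0 .2 0 0 0 .1;0 0 .25 0 0 0 .1;0 0 .3 0 0 0 .1;0 0 .3 0 0 0 .1;0 0 .3 0 0 0 .1'
```

```text
clock: 10.7
tool_pos: [0.5026, 0.2294, 0.0753]
ee_rot: [[0.98, 0.199, -0.0], [0.199, -0.98, 0.0], [-0.0, -0.0, -1.0]]
ft_force: [-1.1, 1.2, -1.4]
width: 0.017
grasp_force: 78.4
```

```bash
python3 -m inch '0 0 .03 0 0 0 .1;0 0 .06 0 0 0 .1;0 0 .1 0 0 0 .1;0 0 .14 0 0 0 .1;0 0 .17 0 0 0 .1;0 0 .2 0 0 0 .1;0 0 .2 0 0 0 .1;0 0 .2 0 0 0 .1'; python3 - <<'E'
from plant import robot
from h import *
c=robot.capture("scene"); f=c["frame"]; q=proj(c,[.503,.23,.05])[0].astype(int); print(q)
cv2.imwrite("pics/s4.png",cv2.resize(f[q[1]-40:q[1]+35,q[0]-50:q[0]+50],(800,600),interpolation=2)[:,:,::-1]); print(robot.state()["ft_force"])
E
```

```text
clock: 11.5
tool_pos: [0.5026, 0.2294, 0.0733]
ee_rot: [[0.98, 0.199, -0.0], [0.199, -0.98, -0.0], [-0.0, 0.0, -1.0]]
ft_force: [0.5, -0.8, -2.0]
width: 0.0165
grasp_force: 78.4
[310 209]
[-0.2874436  -0.30789289 -2.89898   ]
```

View pics/s4.png

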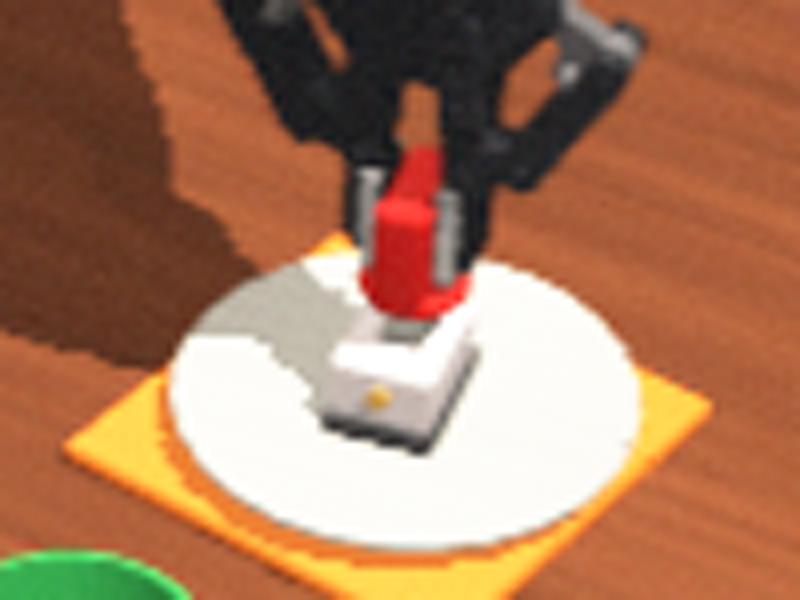

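The stem is in the hole at (410,325), with the flange a few mm above the collar. I'll push on in small guarded steps.

```bash
python3 -m inch '0 0 .03 0 0 0 .1;0 0 .06 0 0 0 .1;0 0 .09 0 0 0 .1;0 0 .12 0 0 0 .1;0 0 .15 0 0 0 .1;0 0 .18 0 0 0 .1;0 0 .2 0 0 0 .1;0 0 .2 0 0 0 .1'
```

```text
clock: 12.35
tool_pos: [0.5025, 0.2294, 0.0713]
ee_rot: [[0.98, 0.199, -0.0], [0.199, -0.98, -0.0], [-0.0, 0.0, -1.0]]
ft_force: [-0.1, 0.1, -2.7]
width: 0.0169
grasp_force: 78.4
```

```bash
python3 -m inch '0 0 .02 0 0 0 .1;0 0 .04 0 0 0 .1;0 0 .06 0 0 0 .1;0 0 .08 0 0 0 .1;0 0 .1 0 0 0 .1;0 0 .12 0 0 0 .1;0 0 .14 0 0 0 .1;0 0 .15 0 0 0 .1'
```

```text
clock: 13.15
tool_pos: [0.5026, 0.2294, 0.0698]
ee_rot: [[0.98, 0.199, 0.0], [0.199, -0.98, 0.0], [0.0, -0.0, -1.0]]
ft_force: [-0.1, 0.1, -2.4]
width: 0.017
grasp_force: 78.4
```

```bash
python3 -m inch '0 0 .02 0 0 0 .1;0 0 .04 0 0 0 .1;0 0 .06 0 0 0 .1;0 0 .08 0 0 0 .1;0 0 .1 0 0 0 .1;0 0 .12 0 0 0 .1;0 0 .14 0 0 0 .1;0 0 .15 0 0 0 .1'
```

```text
clock: 13.95
tool_pos: [0.5026, 0.2294, 0.0683]
ee_rot: [[0.98, 0.199, -0.0], [0.199, -0.98, 0.0], [-0.0, -0.0, -1.0]]
ft_force: [0.3, 0.6, -3.4]
width: 0.0169
grasp_force: 78.4
```

```bash
python3 -m inch '0 0 .02 0 0 0 .1;0 0 .04 0 0 0 .1;0 0 .06 0 0 0 .1;0 0 .08 0 0 0 .1;0 0 .1 0 0 0 .1;0 0 .12 0 0 0 .1;0 0 .14 0 0 0 .1;0 0 .15 0 0 0 .1'
```

```text
clock: 14.75
tool_pos: [0.5026, 0.2294, 0.0668]
ee_rot: [[0.98, 0.199, -0.0], [0.199, -0.98, -0.0], [-0.0, 0.0, -1.0]]
ft_force: [-1.3, -0.4, -1.4]
width: 0.017
grasp_force: 78.4
```

```bash
python3 -m inch '0 0 .02 0 0 0 .1;0 0 .04 0 0 0 .1;0 0 .06 0 0 0 .1;0 0 .08 0 0 0 .1;0 0 .1 0 0 0 .1;0 0 .12 0 0 0 .1;0 0 .12 0 0 0 .1;0 0 .12 0 0 0 .1'
```

```text
clock: 15.55
tool_pos: [0.5025, 0.2294, 0.0656]
ee_rot: [[0.98, 0.199, -0.0], [0.199, -0.98, -0.0], [-0.0, 0.0, -1.0]]
ft_force: [-3.3, -0.8, 4.0]
width: 0.0162
grasp_force: 79.2
```

```bash
python3 -m inch '0 0 .02 0 0 0 .1;0 0 .04 0 0 0 .1;0 0 .06 0 0 0 .1;0 0 .08 0 0 0 .1;0 0 .1 0 0 0 .1;0 0 .1 0 0 0 .1;0 0 .1 0 0 0 .1;0 0 .1 0 0 0 .1'
```

```text
clock: 16.35
tool_pos: [0.5024, 0.2294, 0.0645]
ee_rot: [[0.98, 0.199, -0.0], [0.199, -0.98, -0.0], [-0.0, 0.0, -1.0]]
ft_force: [-5.1, -0.9, 2.5]
width: 0.0168
grasp_force: 79.5
```

```bash
python3 -m inch '0 0 .02 0 0 0 .1;0 0 .04 0 0 0 .1;0 0 .06 0 0 0 .1;0 0 .08 0 0 0 .1;0 0 .1 0 0 0 .1;0 0 .1 0 0 0 .1;0 0 .1 0 0 0 .1;0 0 .1 0 0 0 .1'
```

```text
clock: 17.15
tool_pos: [0.5027, 0.2294, 0.0635]
ee_rot: [[0.98, 0.199, 0.0], [0.199, -0.98, 0.0], [0.0, -0.0, -1.0]]
ft_force: [-2.6, -1.3, -1.5]
width: 0.0169
grasp_force: 79.0
```

```bash
python3 -m inch '0 0 .02 0 0 0 .1;0 0 .04 0 0 0 .1;0 0 .06 0 0 0 .1;0 0 .08 0 0 0 .1;0 0 .1 0 0 0 .1;0 0 .1 0 0 0 .1;0 0 .1 0 0 0 .1;0 0 .1 0 0 0 .1'
```

```text
clock: 17.95
tool_pos: [0.5026, 0.2295, 0.0625]
ee_rot: [[0.98, 0.199, -0.0], [0.199, -0.98, 0.0], [-0.0, -0.0, -1.0]]
ft_force: [-2.6, -0.8, -1.0]
width: 0.0169
grasp_force: 79.0
```

```bash
python3 -m inch '0 0 .02 0 0 0 .1;0 0 .04 0 0 0 .1;0 0 .06 0 0 0 .1;0 0 .08 0 0 0 .1;0 0 .1 0 0 0 .1;0 0 .1 0 0 0 .1;0 0 .1 0 0 0 .1;0 0 .1 0 0 0 .1'
```

```text
clock: 18.75
tool_pos: [0.5026, 0.2294, 0.0615]
ee_rot: [[0.98, 0.199, -0.0], [0.199, -0.98, -0.0], [-0.0, 0.0, -1.0]]
ft_force: [-2.5, 0.0, -3.1]
width: 0.0167
grasp_force: 78.9
```

```bash
python3 -m inch '0 0 .02 0 0 0 .1;0 0 .04 0 0 0 .1;0 0 .06 0 0 0 .1;0 0 .08 0 0 0 .1;0 0 .1 0 0 0 .1;0 0 .1 0 0 0 .1;0 0 .1 0 0 0 .1;0 0 .1 0 0 0 .1'
```

```text
clock: 19.55
tool_pos: [0.5027, 0.2294, 0.0605]
ee_rot: [[0.98, 0.199, 0.0], [0.199, -0.98, 0.0], [0.0, -0.0, -1.0]]
ft_force: [-0.5, 0.3, -4.7]
width: 0.0165
grasp_force: 78.4
```

```bash
python3 -m inch '0 0 .01 0 0 0 .1;0 0 .02 0 0 0 .1;0 0 .03 0 0 0 .1;0 0 .04 0 0 0 .1;0 0 .05 0 0 0 .1;0 0 .06 0 0 0 .1;0 0 .06 0 0 0 .1;0 0 .06 0 0 0 .1'
```

```text
clock: 20.35
tool_pos: [0.5028, 0.2295, 0.0601]
ee_rot: [[0.98, 0.199, 0.0], [0.199, -0.98, 0.0], [0.0, -0.0, -1.0]]
ft_force: [1.7, -0.3, -1.4]
width: 0.017
grasp_force: 78.5
```

```bash
python3 -m inch '0 0 .01 0 0 0 .1;0 0 .02 0 0 0 .1;0 0 .03 0 0 0 .1;0 0 .04 0 0 0 .1;0 0 .05 0 0 0 .1;0 0 .05 0 0 0 .1;0 0 .05 0 0 0 .1;0 0 .05 0 0 0 .1'
```

```text
clock: 21.15
tool_pos: [0.5027, 0.2295, 0.0595]
ee_rot: [[0.98, 0.199, 0.0], [0.199, -0.98, 0.0], [0.0, -0.0, -1.0]]
ft_force: [1.8, 0.3, -1.6]
width: 0.0169
grasp_force: 78.5
```

```bash
python3 -m inch '0 0 .01 0 0 0 .1;0 0 .02 0 0 0 .1;0 0 .03 0 0 0 .1;0 0 .04 0 0 0 .1;0 0 .05 0 0 0 .1;0 0 .05 0 0 0 .1;0 0 .05 0 0 0 .1;0 0 .05 0 0 0 .1'
```

```text
clock: 21.95
tool_pos: [0.5025, 0.2294, 0.0589]
ee_rot: [[0.98, 0.199, -0.0], [0.199, -0.98, -0.0], [-0.0, 0.0, -1.0]]
ft_force: [2.2, 0.7, -2.9]
width: 0.0164
grasp_force: 78.5
```

```bash
python3 -m inch '0 0 .01 0 0 0 .1;0 0 .02 0 0 0 .1;0 0 .03 0 0 0 .1;0 0 .04 0 0 0 .1;0 0 .05 0 0 0 .1;0 0 .05 0 0 0 .1;0 0 .05 0 0 0 .1;0 0 .05 0 0 0 .1'
```

```text
clock: 22.75
tool_pos: [0.5025, 0.2294, 0.0585]
ee_rot: [[0.98, 0.199, -0.0], [0.199, -0.98, -0.0], [-0.0, 0.0, -1.0]]
ft_force: [0.8, 0.2, -3.4]
width: 0.0168
grasp_force: 78.5
```

```bash
python3 -m inch '0 0 .01 0 0 0 .1;0 0 .02 0 0 0 .1;0 0 .03 0 0 0 .1;0 0 .04 0 0 0 .1;0 0 .05 0 0 0 .1;0 0 .05 0 0 0 .1;0 0 .05 0 0 0 .1;0 0 .05 0 0 0 .1'
```

```text
clock: 23.55
tool_pos: [0.5026, 0.2294, 0.058]
ee_rot: [[0.98, 0.199, 0.0], [0.199, -0.98, 0.0], [0.0, -0.0, -1.0]]
ft_force: [1.2, 1.0, -2.2]
width: 0.0169
grasp_force: 78.5
```

```bash
python3 -m inch '0 0 .01 0 0 0 .1;0 0 .02 0 0 0 .1;0 0 .03 0 0 0 .1;0 0 .03 0 0 0 .1;0 0 .03 0 0 0 .1;0 0 .03 0 0 0 .1;0 0 .03 0 0 0 .1;0 0 .03 0 0 0 .1'
```

```text
clock: 24.35
tool_pos: [0.5027, 0.2295, 0.0578]
ee_rot: [[0.98, 0.199, 0.0], [0.199, -0.98, 0.0], [0.0, -0.0, -1.0]]
ft_force: [0.6, -0.3, 6.2]
width: 0.0168
grasp_force: 79.5
```

Hard stop reached at TCP z = 0.0578 after the click. I'll fit the pot rim in the recorded views while starting a slow lift.

```bash
python3 -m inch '0 0 -.1 0 0 0 .1;0 0 -.2 0 0 0 .1;0 0 -.4 0 0 0 .1;0 0 -.7 0 0 0 .1;0 0 -1 0 0 0 .1;0 0 -1 0 0 0 .1;0 0 -1 0 0 0 .1;0 0 -1 0 0 0 .1' 100
python3 - <<'E'
from h import *; import pickle
from scipy.optimize import least_squares
d=pickle.load(open("c0.pkl","rb")); d["wrist"]=pickle.load(open("w1.pkl","rb"))[0]
g=np.array([.509,-.179])
for n in d:
    c=d[n]; h=cv2.cvtColor(c["frame"],cv2.COLOR_RGB2HSV).astype(int); o=ray(c,[0,0])[0]
    away=g-o[:2]; a0=np.arctan2(away[1],away[0]); pts=[]
    for a in a0+np.radians(np.arange(-80,81,4)):   # radial scan on the rim plane, far side only
        r=np.arange(.055,.09,.0005); W=np.c_[g[0]+r*np.cos(a),g[1]+r*np.sin(a),np.full(len(r),.085)]
        q=proj(c,W); s=cv2.remap(h[...,1].astype(np.float32),q[:,0].astype(np.float32)[None],q[:,1].astype(np.float32)[None],1)[0]
        k=np.flatnonzero((s[:-1]<90)&(s[1:]>=90))
        if len(k): pts.append(W[k[0],:2])
    if len(pts)<8: print(n,len(pts)); continue
    P=np.array(pts); f=lambda x:np.hypot(*(P-x).T)-.070
    R=least_squares(f,g,loss="soft_l1",f_scale=.001); print(n,len(P),R.x,np.median(abs(f(R.x))))
E
```

```text
clock: 25.15
tool_pos: [0.5026, 0.2294, 0.0677]
ee_rot: [[0.98, 0.199, -0.0], [0.199, -0.98, -0.0], [-0.0, 0.0, -1.0]]
ft_force: [-1.0, -0.5, -6.3]
width: 0.0164
grasp_force: 97.6
scene 41 [ 0.51178432 -0.17973278] 0.00042399661899225616
top 40 [ 0.51200048 -0.18125124] 0.0004638478004141827
wrist 15 [ 0.5123887  -0.18000802] 0.0002847353844571132
```

The lid hangs from the knob, and all three views put the pot at about (0.512, -0.180). Carrying it over.

```bash
python3 -m inch '0 0 -1 0 0 0 .1;0 0 -2.5 0 0 0 .1;0 0 -4 0 0 0 .1;0 0 -6 0 0 0 .1;0 0 -8 0 0 0 .1;0 0 -9.5 0 0 0 .1;0 0 -10.2 0 0 0 .1;0 0 -10.5 0 0 0 .1'
python3 -m inch '-.1 .5 0 0 0 0 .1;-.3 1.7 0 0 0 0 .1;-.6 3.5 0 0 0 0 .1;-1.06 6 0 0 0 0 .1;-1.6 9 0 0 0 0 .1;-2.15 12 0 0 0 0 .1;-2.7 15 0 0 0 0 .1;-3.2 18 0 0 0 0 .1'
python3 -m inch '-.54 3 0 0 0 0 .1;-1.08 6 0 0 0 0 .1;-1.6 9 0 0 0 0 .1;-2.15 12 0 0 0 0 .1;-2.7 15 0 0 0 0 .1;-3.2 17.8 0 0 0 0 .1;-3.6 20 0 0 0 0 .1;-3.85 21.4 0 0 0 0 .1'
python3 -m inch '-.1 .5 0 0 0 0 .1;-.18 .94 0 0 0 0 .1;-.18 .94 0 0 0 0 .1;-.18 .94 0 0 0 0 .1;-.18 .94 0 0 0 0 .1;-.18 .94 0 0 0 0 .1;-.18 .94 0 0 0 0 .1;-.18 .94 0 0 0 0 .1'
python3 - <<'E'
from plant import robot
from h import *
c=robot.capture("wrist"); s=robot.state(); print(s["tool_pos"],s["ft_force"],s["moment"])
e=robot.capture("scene")["frame"][90:210,110:270]
im=np.zeros((600,800,3),np.uint8); im[:300,:400]=cv2.resize(c["frame"],(400,300)); im[300:,:400]=cv2.resize(e,(400,300),interpolation=2)
t=robot.capture("top")["frame"][150:300,320:520]; im[:300,400:]=cv2.resize(t,(400,300))
cv2.imwrite("pics/s5.png",im[:,:,::-1])
E
```

```text
clock: 25.95
tool_pos: [0.5028, 0.2295, 0.1736]
ee_rot: [[0.98, 0.199, 0.001], [0.199, -0.98, 0.0], [0.001, -0.0, -1.0]]
ft_force: [-0.8, 0.7, -7.2]
width: 0.0165
grasp_force: 97.8
clock: 26.75
tool_pos: [0.5061, 0.0446, 0.172]
ee_rot: [[0.98, 0.198, -0.002], [0.198, -0.98, -0.0], [-0.002, -0.0, -1.0]]
ft_force: [1.0, -0.9, -5.8]
width: 0.0165
grasp_force: 98.0
clock: 27.55
tool_pos: [0.5108, -0.1728, 0.172]
ee_rot: [[0.98, 0.197, -0.001], [0.197, -0.98, 0.0], [-0.001, -0.0, -1.0]]
ft_force: [0.0, 0.6, -6.3]
width: 0.0166
grasp_force: 98.0
clock: 28.35
tool_pos: [0.5119, -0.1801, 0.1727]
ee_rot: [[0.98, 0.199, 0.0], [0.199, -0.98, 0.0], [0.0, -0.0, -1.0]]
ft_force: [0.3, -0.7, -6.7]
width: 0.0164
grasp_force: 98.0
[ 0.51186757 -0.18016439  0.17269121] [-0.62887089 -0.86474841 -7.31876124] [-0.01254124  0.02411592  0.03332258]
```

View pics/s5.png

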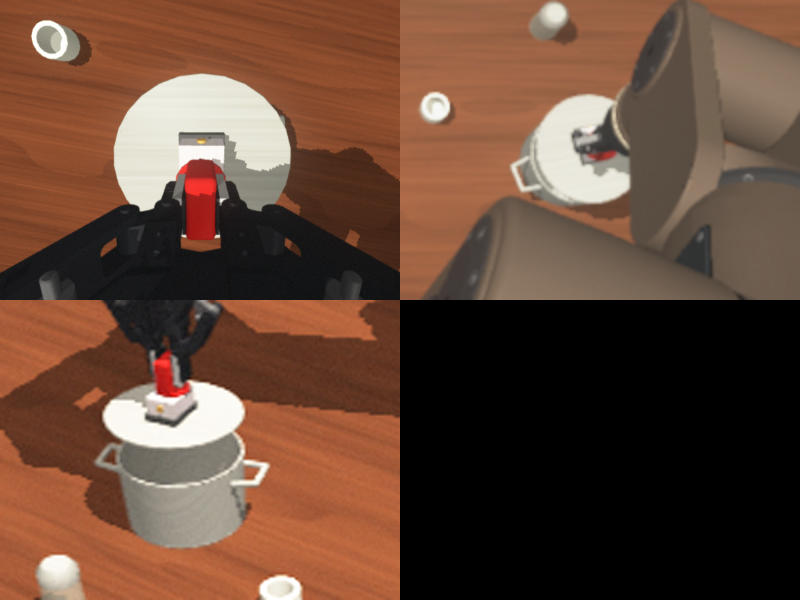

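The lid hangs level above the pot with the knob home on the collar. I'll check its centre numerically.

```bash
python3 - <<'E'
from plant import robot
from h import *
from scipy.optimize import least_squares
for n in("wrist","scene"):
    c=robot.capture(n); s=robot.state(); z=s["tool_pos"][2]-.0498+.014; g=s["tool_pos"][:2]
    h=cv2.cvtColor(c["frame"],cv2.COLOR_RGB2HSV).astype(np.float32)[...,1]; o=ray(c,[0,0])[0]
    pts=[]
    for a in np.radians(np.arange(0,360,4)):
        r=np.arange(.06,.09,.0005); W=np.c_[g[0]+r*np.cos(a),g[1]+r*np.sin(a),np.full(len(r),z)]
        q=proj(c,W).astype(np.float32); t=cv2.remap(h,q[None,:,0].copy(),q[None,:,1].copy(),1)[0]; k=np.flatnonzero((t[:-1]<80)&(t[1:]>=80))
        if len(k) and t[0]<60: pts.append(W[k[0],:2])
    P=np.array(pts); f=lambda x:np.hypot(*(P-x[:2]).T)-x[2]
    R=least_squares(f,[*g,.075],loss="soft_l1",f_scale=.0007); print(n,len(P),R.x,"tcp",g,np.median(abs(f(R.x))))
E
```

```text
wrist 59 [ 0.51398373 -0.18074512  0.0740266 ] tcp [ 0.51187519 -0.18027727] 0.00024929311353003025
scene 57 [ 0.51723068 -0.17681897  0.07483182] tcp [ 0.51184751 -0.18029369] 0.0011702384736534122
```

```bash
python3 -m inch '-.1 0 .3 0 0 0 .1;-.12 0 .8 0 0 0 .1;-.12 0 1.4 0 0 0 .1;-.12 0 2 0 0 0 .1;-.12 0 2.6 0 0 0 .1;-.12 0 3 0 0 0 .1;-.12 0 3.2 0 0 0 .1;-.12 0 3.3 0 0 0 .1'
python3 -m inch '0 0 .1 0 0 0 .1;0 0 .2 0 0 0 .1;0 0 .3 0 0 0 .1;0 0 .4 0 0 0 .1;0 0 .5 0 0 0 .1;0 0 .6 0 0 0 .1;0 0 .65 0 0 0 .1;0 0 .65 0 0 0 .1'
```

```text
clock: 29.4
tool_pos: [0.5107, -0.1805, 0.1394]
ee_rot: [[0.98, 0.199, -0.0], [0.199, -0.98, 0.0], [-0.0, -0.0, -1.0]]
ft_force: [-0.7, 0.7, -7.0]
width: 0.0164
grasp_force: 98.1
clock: 30.2
tool_pos: [0.5107, -0.1805, 0.1331]
ee_rot: [[0.98, 0.199, -0.0], [0.199, -0.98, 0.0], [-0.0, -0.0, -1.0]]
ft_force: [0.4, 0.2, -6.3]
width: 0.0169
grasp_force: 98.1
```

```bash
python3 -m inch '0 0 .05 0 0 0 .1;0 0 .1 0 0 0 .1;0 0 .15 0 0 0 .1;0 0 .2 0 0 0 .1;0 0 .25 0 0 0 .1;0 0 .3 0 0 0 .1;0 0 .3 0 0 0 .1;0 0 .3 0 0 0 .1'
```

```text
clock: 31.0
tool_pos: [0.5107, -0.1805, 0.1302]
ee_rot: [[0.98, 0.199, -0.0], [0.199, -0.98, 0.0], [-0.0, -0.0, -1.0]]
ft_force: [0.5, -0.4, -5.7]
width: 0.0166
grasp_force: 98.1
```

```bash
python3 -m inch '0 0 .05 0 0 0 .1;0 0 .1 0 0 0 .1;0 0 .15 0 0 0 .1;0 0 .2 0 0 0 .1;0 0 .25 0 0 0 .1;0 0 .3 0 0 0 .1;0 0 .3 0 0 0 .1;0 0 .3 0 0 0 .1'
```

```text
clock: 31.8
tool_pos: [0.5108, -0.1805, 0.1272]
ee_rot: [[0.98, 0.199, 0.0], [0.199, -0.98, -0.0], [0.0, 0.0, -1.0]]
ft_force: [0.8, 0.3, -5.0]
width: 0.0171
grasp_force: 98.2
```

```bash
python3 -m inch '0 0 .03 0 0 0 .1;0 0 .06 0 0 0 .1;0 0 .09 0 0 0 .1;0 0 .12 0 0 0 .1;0 0 .15 0 0 0 .1;0 0 .17 0 0 0 .1;0 0 .17 0 0 0 .1;0 0 .17 0 0 0 .1'
```

```text
clock: 32.6
tool_pos: [0.5108, -0.1806, 0.1255]
ee_rot: [[0.98, 0.199, 0.0], [0.199, -0.98, -0.0], [0.0, 0.0, -1.0]]
ft_force: [0.7, 0.6, -4.4]
width: 0.0167
grasp_force: 98.4
```

```bash
python3 -m inch '0 0 .01 0 0 0 .1;0 0 .02 0 0 0 .1;0 0 .03 0 0 0 .1;0 0 .04 0 0 0 .1;0 0 .05 0 0 0 .1;0 0 .05 0 0 0 .1;0 0 .05 0 0 0 .1;0 0 .05 0 0 0 .1'
```

```text
clock: 33.4
tool_pos: [0.5108, -0.1805, 0.125]
ee_rot: [[0.98, 0.199, 0.0], [0.199, -0.98, -0.0], [0.0, 0.0, -1.0]]
ft_force: [1.5, -0.1, -2.9]
width: 0.0163
grasp_force: 98.8
```

```bash
python3 -m inch '0 0 .01 0 0 0 .1;0 0 .02 0 0 0 .1;0 0 .03 0 0 0 .1;0 0 .03 0 0 0 .1;0 0 .03 0 0 0 .1;0 0 .03 0 0 0 .1;0 0 .03 0 0 0 .1;0 0 .03 0 0 0 .1'; python3 - <<'E'
from plant import robot
s=robot.state(); print(s["ft_force"],s["moment"])
E
```

```text
clock: 34.2
tool_pos: [0.5108, -0.1806, 0.125]
ee_rot: [[0.98, 0.199, 0.0], [0.199, -0.98, -0.0], [0.0, 0.0, -1.0]]
ft_force: [0.4, 1.5, 4.8]
width: 0.0162
grasp_force: 99.9
[0.37564913 1.54616635 4.82826816] [ 0.28673716 -0.00659028 -0.0107463 ]
```

Seated at the expected height. Easing off and letting go.

```bash
python3 -m inch '0 0 -.02 0 0 0 .1;0 0 -.02 0 0 0 .1;0 0 -.02 0 0 0 .15;0 0 -.02 0 0 0 .2;0 0 -.02 0 0 0 .25;0 0 -.02 0 0 0 .35;0 0 -.02 0 0 0 .45;0 0 -.02 0 0 0 .5' 20
python3 -m inch '0 0 -.5 0 0 0 .5;0 0 -1.5 0 0 0 .5;0 0 -3 0 0 0 .5;0 0 -5 0 0 0 .5;0 0 -7.5 0 0 0 .5;0 0 -9.5 0 0 0 .5;0 0 -11 0 0 0 .5;-1 0 -12 0 0 0 .5'
python3 -m inch '-2 -2 0 0 0 0 .5;-3 -5 0 0 0 0 .5;-3 -8 0 0 0 0 .5;-3 -11 0 0 0 0 .5;-3 -13 0 0 0 0 .5;-3 -14 0 0 0 0 .5;-3 -14 0 0 0 0 .5;-3 -14 0 0 0 0 .5'
python3 - <<'E'
from plant import robot
from h import *
e=robot.capture("scene"); t=robot.capture("top"); w=robot.capture("wrist")["frame"]
im=np.zeros((600,800,3),np.uint8); im[:300,:400]=cv2.resize(e["frame"][90:210,110:270],(400,300),interpolation=2); im[:300,400:]=cv2.resize(t["frame"][180:285,340:480],(400,300),interpolation=2)
im[300:,:400]=cv2.resize(e["frame"],(400,300)); im[300:,400:]=cv2.resize(w,(400,300))
cv2.imwrite("pics/s6.png",im[:,:,::-1])
E
```

```text
clock: 35.0
tool_pos: [0.5106, -0.1805, 0.1248]
ee_rot: [[0.98, 0.199, -0.0], [0.199, -0.98, 0.0], [-0.0, -0.0, -1.0]]
ft_force: [-0.0, 0.2, -0.2]
width: 0.0431
grasp_force: 0.0
clock: 35.8
tool_pos: [0.5018, -0.1827, 0.2469]
ee_rot: [[0.98, 0.199, 0.002], [0.199, -0.98, -0.001], [0.002, 0.001, -1.0]]
ft_force: [0.4, -0.3, -0.2]
width: 0.0426
grasp_force: 0.0
clock: 36.6
tool_pos: [0.4438, -0.0518, 0.245]
ee_rot: [[0.98, 0.199, 0.0], [0.199, -0.98, -0.0], [0.0, 0.0, -1.0]]
ft_force: [1.0, -0.7, -0.0]
width: 0.0424
grasp_force: 0.0
```

View pics/s6.png

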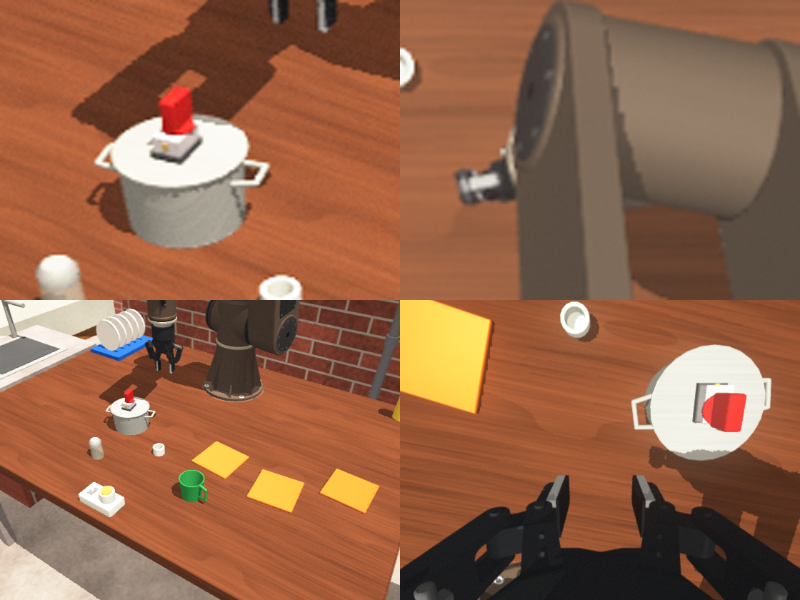

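The lid sits level on the pot with the knob home, the gripper is clear, and the pot, shaker and cup look undisturbed. Handing in.

```bash
python3 -c "
from plant import robot
print(robot.job_done())"
```

```text
the job is handed in; nothing more can be done
None
```

The knob clicked home in the lid, the lid was set on the pot by the knob and looks level in the camera views, the gripper let go, and the job was handed in at about 37 s; no verdict came back.

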